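# Turn over the upside-down mounting block into the tray

### The arm

A 6-joint arm with a two-finger parallel gripper is mounted at the origin on a cart in front of the work surface, level with it; the furniture and walls round the work are solid. World frame = base frame: x ahead of the robot, y to its left, z up, the work surface at z = 0. Lengths are in m, angles in rad, forces in N, time in s.
With the tool pointing down it reaches from about 0.375 to 0.9 m from the base axis. Payload 3.1 kg.
Tool frame: the origin (TCP) lies on the centre line of the jaws, within the pads' length; the fingertips stand 14 mm ahead of it and the grasp point (between the pads) lies 5 mm behind it; z points along the fingers, y is the line along which they close (so a half turn about z gives the same grasp; the last joint's range is limited). The gripper opens to 87 mm and grips with 3 to 60 N. Pads are 19 mm wide; open, the fingers measure 117 mm over their backs; the gripper's body (75 mm by 190 mm) begins 51 mm behind the grasp point.
Start: joints at [1.022, 0.527, 1.433, -0, 1.181, -0.178], TCP at [0.226, 0.583, 0.237] pointing down, gripper open.
Joint ranges: [-3.08, 3.08], [-0.75, 2.2], [0.22, 2.44], [-1.43, 4.57], [0, 2.65], [-2.85, 2.85]. Speed limits (rad/s): [2.79, 2.79, 3.14, 3.14, 3.14, 3.14].

### API

Orientations are given as a unit quaternion [x, y, z, w].
In Python, from rig import robot gives the robot as it stands.
- The arm moves only by the tool move_arm, never from a script. Its argument "commands" is a list of rows, each an object with "hand": the finger opening in cm, from 0 to 8.7; "travel": the shift along the tool's x, y, z in cm, a list of three; "twist": the turn, a rotation vector about the tool's x, y, z in degrees, a list of three. In form: [{"hand": hand, "travel": [dx, dy, dz], "twist": [wx, wy, wz]}, ...]. A call has 1 to 5 rows; each row shifts and turns the commanded pose from where the row before left it, along the tool's axes as they then stand; what a row does not reach is not made up. A row lasts 1/12 s, in which the tool goes at most 41.7 mm and 7.16 degrees, less where a joint would pass 70% of its speed; a pose out of reach is approached as far as the arm can. A call is refused whole if a number of a shift passes 4.17 or a number of a turn 7.16, either way. A call with a gripper value outside its range is refused whole. The fingers move at their own pace and stop on an object; "force" is the grip in N (left out, the last holds). Time passes only in rows, so rows that do not move let the fingers close. It gives the time, the measured TCP pose, the force, the opening and the grip force at its end, in the units of the state.
- robot.get_obs(): the state, without advancing time (a new reading comes with each control period).
- robot.camera(name): name is "side" or "top" or "wrist"; returns a dict with "frame" (384x512x3 uint8, red, green, blue), "fov_y" (degrees; the focal length in pixels is half the picture's height over the tangent of half this angle, whatever the lens; pixels are square), "cx", "cy" (the principal point, pixels), "extrinsics" (4x4, takes a point from camera to world coordinates); the wrist camera has in their place "T_tool_cam" (4x4, takes a point from camera to tool coordinates, whose origin is the TCP and whose axes are the flange's). Camera axes: x right, y down, z forward; pixel columns grow to the right and rows downward; lengths in m; the calibration is good to about 2 mm. A picture is of the moment at which its call begins: read the wrist's pose just before it. There is no depth.
- robot.hand_in(): hands the job in; it is judged then, once.
The state is a dict: "time": time; "q": joint angles; "joint_velocities": joint speeds; "joint_torque": joint torques, N m; "position": TCP position; "tool_rot": TCP orientation; "ft_force": force on the tool from outside, world axes, zero at the start; "moment": the same for the moment, N m; "grip_width": finger opening in m; "grip_force": force on a finger pad.
Only numpy, scipy, OpenCV 4.12 (cv2) and the standard library are available. Lean on these libraries where they do the work, as an engineer would, in place of code of your own. Each camera call takes 0.05 s, during which the arm holds its last target. There are 200 camera calls.

### The job

One of the three white plaster mounting blocks lies upside down, so that the round steel magnet disc in its underside shows instead of its pink pad. Turn that block over and leave it lying flat inside the blue tray, pink pad up, and leave the other two blocks where they are.

Things in the scene. Friction and masses are not known exactly. Their poses are not given: they have to be found in the camera images.
- block_a: Block lying upside down: white plaster, 64 long (x) x 40 wide (y) x 34 mm high (z), 0.1-0.2 kg, origin at its centre. z points out of its top, with a pink pad (50x27); its underside, now on top, has a round steel disc (24, dark rim 29). Both faces flat. Grip across the 40 mm width; it stands on either flat end (34x40), 64 mm high, and tips over when pushed near its upper end.
- block_b: An identical block lying the right way up (pink pad on top, z up); origin at its centre. To be left alone.
- block_c: A third identical block lying the right way up (pink pad on top, z up); origin at its centre. To be left alone.
- tray: Low blue tray, fixed to the bench: inside 180 mm long (its x) by 120 mm wide (its y), flat floor 4 mm above the bench, rim 14 mm above the bench, walls 3 mm thick. Origin at bench level under its centre.
Not all that is in view belongs to the job. Leave any orange or yellow look-alike of the block_a alone.

How it is judged:
At the end, for the whole second after the job is handed in: The block that was upside down lies at rest on the tray floor, pink pad up (within about 9 degrees of level), its centre within 75 mm of the tray's centre along the tray and 45 mm across it, which any block lying flat inside the walls meets; the other two blocks are within 20 mm of where they were (angle between block_a's own z axis and vertical below 0.15 rad and x of block_a in the frame of tray between -0.075 and 0.075 m and y of block_a in the frame of tray between -0.045 and 0.045 m and z of block_a in the frame of tray below 0.026 m and linear speed of block_a below 0.02 m/s and distance of each of block_b, block_c from where it was at the start of the episode below 0.02 m); the robot touches nothing.
It fails at once if another block is knocked or moved more than 30 mm (distance of any of block_b, block_c from where it was at the start of the episode above 0.03 m).
It also fails if it takes over 61 s, if anything falls off the work surface, if the arm or the gripper's body presses on something with over 40 N, if the wrist force passes 120 N, or if a joint passes its speed limit or range.

## Working session

There is one attempt and no reset: what is moved stays moved. The work goes in short steps, Python scripts to look and compute and a tool call to move; the robot and the scene stay as the last step left them, time stands still between calls to the robot, and variables do not carry over. Pictures are saved under pics/ and viewed, at most 10 in all, crops included, and the job is handed in when it is done.

Besides the shell and the picture viewer there is one more tool, called after "Call:" as a command line: name --argument value ..., lists and objects as JSON in quotes. move_arm: Moves the arm, as the interface text tells. Its arguments: {"type":"object","properties":{"commands":{"type":"array"},"force":{"type":"number"}},"required":["commands"]}

```bash
mkdir -p pics; python3 - <<'E'
from rig import robot
import cv2,numpy as np
for n in("top","side"):
    c=robot.camera(n); f=c["frame"]
    cv2.imwrite(f"pics/{n}0.png",cv2.resize(f[:,:,::-1],(800,600)))
    print(n,c["fov_y"],c["cx"],c["cy"],np.round(c["extrinsics"],4).tolist())
o=robot.get_obs();print(o["time"],o["position"],o["tool_rot"])
E
```

```text
top 56.80799062809223 253.89359948229 194.10990288128275 [[-0.0239, -0.9791, 0.202, 0.3038], [-0.9997, 0.0236, -0.0039, -0.1404], [-0.0009, -0.202, -0.9794, 0.8964], [0.0, 0.0, 0.0, 1.0]]
side 51.20648514009496 258.17882372777115 183.69580995586415 [[0.9882, -0.0702, 0.1363, 0.3487], [-0.1523, -0.3452, 0.9261, -0.9289], [-0.0179, -0.9359, -0.3518, 0.3259], [0.0, 0.0, 0.0, 1.0]]
0.1 [0.22610376 0.58197231 0.23565374] [ 1.84354248e-01  9.82859352e-01 -9.37672996e-04 -3.55482863e-04]
```

View pics/top0.png

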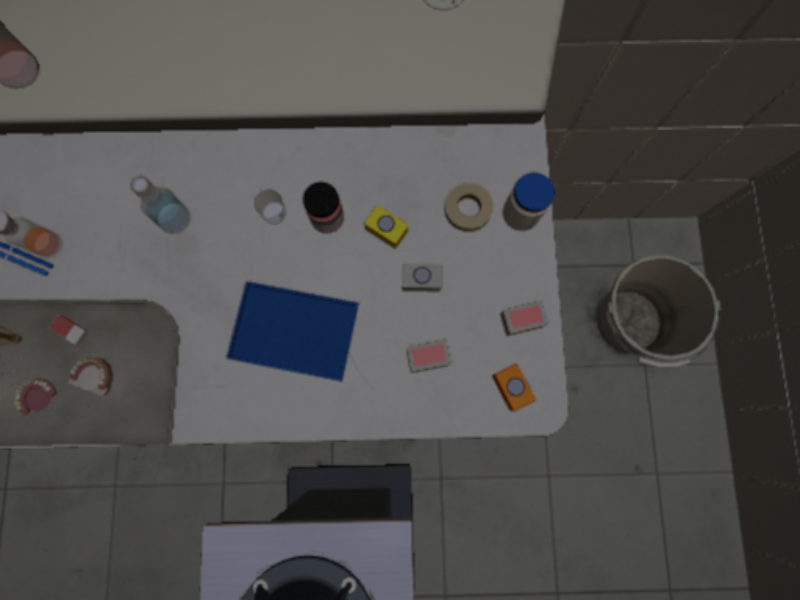

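View pics/side0.png

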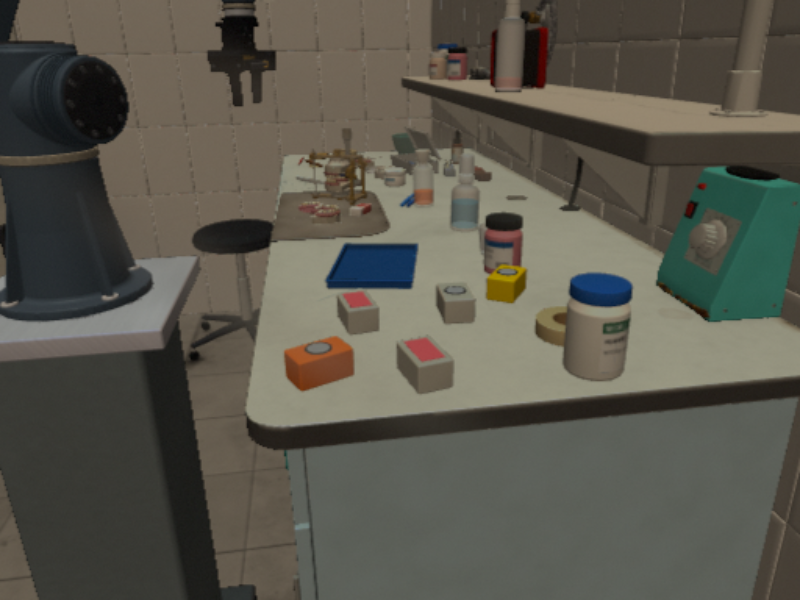

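The top view shows block_a (grey, disc up) near (422,276). Blocks b and c, with pink pads, are near (429,355) and (525,318). The tray is centred near (293,332), and the yellow and orange blocks are look-alikes. I'll enlarge the work area to read corners.

```bash
cat > h.py <<'E'
import numpy as np,cv2
from scipy.spatial.transform import Rotation as R
from rig import robot
def px2w(c,u,v,z):
    f=c["frame"].shape[0]/2/np.tan(np.radians(c["fov_y"]/2)); T=np.array(c["extrinsics"])
    d=T[:3,:3]@[(u-c["cx"])/f,(v-c["cy"])/f,1]; p=T[:3,3]
    return p+d*(z-p[2])/d[2]
E
python3 - <<'E'
from h import *
c=robot.camera("top");f=c["frame"][:,:,::-1]
a=f[165:215,245:305]; cv2.imwrite("pics/a.png",cv2.resize(a,None,fx=12,fy=12,interpolation=cv2.INTER_CUBIC))
s=1.5625
for n,u,v,z in [("a",422,276,.034),("t1",246,283,.014),("t2",358,301,.014),("t3",343,381,.014),("t4",228,358,.014),("b",429,355,.034),("c",525,318,.034),("yel",386,226,.034),("jar",322,195,.08),("tape",469,207,.02),("glass",273,212,.0)]:
    print(n,px2w(c,u/s,v/s,z).round(3))
E
```

```text
a [ 0.525 -0.185  0.034]
t1 [0.526 0.102 0.014]
t2 [ 0.491 -0.081  0.014]
t3 [ 0.363 -0.056  0.014]
t4 [0.403 0.127 0.014]
b [ 0.398 -0.192  0.034]
c [ 0.453 -0.346  0.034]
yel [ 0.611 -0.129  0.034]
jar [ 0.648 -0.031  0.08 ]
tape [ 0.646 -0.269  0.02 ]
glass [0.653 0.064 0.   ]
```

View pics/a.png

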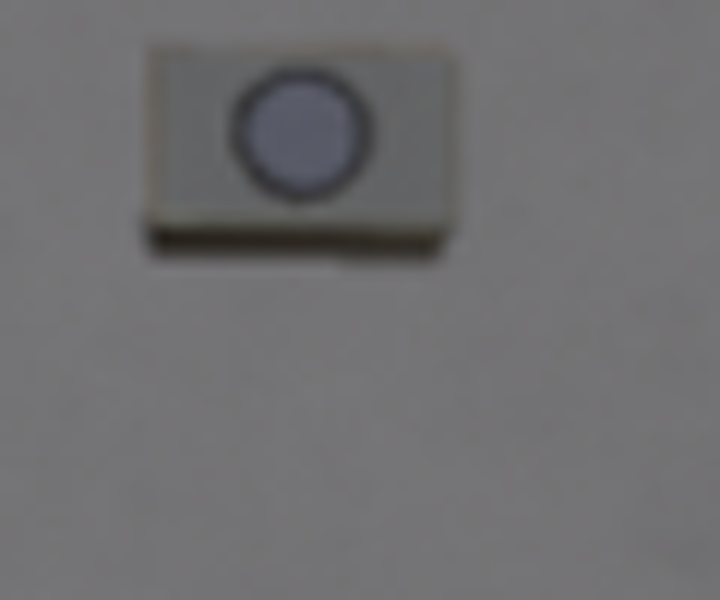

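The enlarged crop shows the disc-up face centred at crop (301,134), which is u≈269.6, v≈175.7. Its edges are parallel to the image axes, so the long side lies along world y. I'll grip it near its +y end with a 15° pre-tilt, turn it 90° and stand it in the tray, then tip it over with the closed fingers.

```bash
cat >> h.py <<'E'
def tool(yaw,t):
    # d tilted t deg from down towards heading yaw; tool x horizontal heading=yaw at t=0
    y=np.radians(yaw);t=np.radians(t);h=np.array([np.cos(y),np.sin(y),0]);k=np.array([0,0,1.])
    z=np.sin(t)*h-np.cos(t)*k; x=np.cos(t)*h+np.sin(t)*k
    return np.c_[x,np.cross(z,x),z]
def go(p,Rt):
    o=robot.get_obs();Rc=R.from_quat(o["tool_rot"]).as_matrix();p=np.array(p)
    print("t",round(o["time"],2),"pos",np.round(o["position"],4),"travel cm",(Rc.T@(p-o["position"])*100).round(2),"twist deg",np.degrees(R.from_matrix(Rc.T@Rt).as_rotvec()).round(2),"w",round(o["grip_width"],4),"F",np.round(o["ft_force"],1),"gf",o["grip_force"])
C=None
A=np.array([.5265,-.1835])
yawA=88.6
def graspA():
    u=np.array([.024,1]);Rt=tool(yawA,-15)
    g=np.r_[A+.014*u,.024]; return g+.005*Rt[:,2],Rt
E
python3 - <<'E'
from h import *
c=robot.camera("top"); print(px2w(c,269.65,175.7,.034))
p,Rt=graspA();print(p)
go([p[0],p[1],.2],tool(yawA,0)); go([p[0],p[1],.2],Rt)
E
```

```text
[ 0.52787042 -0.18442625  0.034     ]
[ 0.52680438 -0.17079371  0.01917037]
t 0.2 pos [0.2262 0.5822 0.2359] travel cm [-55.3  -59.28   3.66] twist deg [-8.000e-02  3.000e-02  7.016e+01] w 0.0869 F [ 0.5  0.5 -0.2] gf 0.0
t 0.2 pos [0.2262 0.5822 0.2359] travel cm [-55.3  -59.28   3.66] twist deg [  9.1  -13.04  69.74] w 0.0869 F [ 0.5  0.5 -0.2] gf 0.0
```

Call:
move_arm --commands '[{"hand":5.6,"travel":[-2.2,-2.37,0],"twist":[0,0,0]},{"hand":5.6,"travel":[-2.2,-2.37,0],"twist":[0,0,0]},{"hand":5.6,"travel":[-2.2,-2.37,0],"twist":[0,0,0]},{"hand":5.6,"travel":[-2.2,-2.37,0],"twist":[0,0,0]},{"hand":5.6,"travel":[-2.2,-2.37,0],"twist":[0,0,0]}]'

```text
time: 0.62
position: [0.2861, 0.4308, 0.2364]
tool_rot: [0.184, 0.983, -0.0, -0.0]
ft_force: [-0.2, -0.5, 0.5]
grip_width: 0.0616
grip_force: 0.0
```

Call:
move_arm --commands '[{"hand":5.6,"travel":[-2.2,-2.37,0],"twist":[0,0,0]},{"hand":5.6,"travel":[-2.2,-2.37,0],"twist":[0,0,0]},{"hand":5.6,"travel":[-2.2,-2.37,0],"twist":[0,0,0]},{"hand":5.6,"travel":[-2.2,-2.37,0],"twist":[0,0,0]},{"hand":5.6,"travel":[-2.2,-2.37,0],"twist":[0,0,0]}]'

```text
time: 1.03
position: [0.3458, 0.2805, 0.2366]
tool_rot: [0.184, 0.983, 0.0, 0.0]
ft_force: [1.3, 0.1, -0.1]
grip_width: 0.0562
grip_force: 0.0
```

Call:
move_arm --commands '[{"hand":5.6,"travel":[-2.2,-2.37,0],"twist":[0,0,0]},{"hand":5.6,"travel":[-2.2,-2.37,0],"twist":[0,0,0]},{"hand":5.6,"travel":[-2.2,-2.37,0],"twist":[0,0,0]},{"hand":5.6,"travel":[-2.2,-2.37,0],"twist":[0,0,0]},{"hand":5.6,"travel":[-2.2,-2.37,0],"twist":[0,0,0]}]'

```text
time: 1.45
position: [0.4054, 0.1301, 0.2366]
tool_rot: [0.184, 0.983, 0.0, 0.0]
ft_force: [0.4, 0.6, 0.2]
grip_width: 0.0556
grip_force: 0.0
```

Call:
move_arm --commands '[{"hand":5.6,"travel":[-2.2,-2.37,0],"twist":[0,0,0]},{"hand":5.6,"travel":[-2.2,-2.37,0],"twist":[0,0,0]},{"hand":5.6,"travel":[-2.2,-2.37,0],"twist":[0,0,0]},{"hand":5.6,"travel":[-2.2,-2.37,0],"twist":[0,0,0]},{"hand":5.6,"travel":[-2.2,-2.37,0],"twist":[0,0,0]}]'

```text
time: 1.87
position: [0.4651, -0.0203, 0.2366]
tool_rot: [0.185, 0.983, 0.0, 0.0]
ft_force: [1.1, 0.1, -0.2]
grip_width: 0.0562
grip_force: 0.0
```

Call:
move_arm --commands '[{"hand":5.6,"travel":[-2.2,-2.37,0],"twist":[0,0,0]},{"hand":5.6,"travel":[-2.2,-2.37,0],"twist":[0,0,0]},{"hand":5.6,"travel":[-2.2,-2.37,0],"twist":[0,0,0]},{"hand":5.6,"travel":[-2.2,-2.37,0],"twist":[0,0,0]},{"hand":5.6,"travel":[-2.2,-2.37,0],"twist":[0,0,0]}]'

```text
time: 2.28
position: [0.5246, -0.1706, 0.2364]
tool_rot: [0.185, 0.983, 0.0, -0.0]
ft_force: [1.0, 0.6, 0.0]
grip_width: 0.0559
grip_force: 0.0
```

Call:
move_arm --commands '[{"hand":5.6,"travel":[0,0,0],"twist":[0,0,7]},{"hand":5.6,"travel":[0,0,0],"twist":[0,0,7]},{"hand":5.6,"travel":[0,0,0],"twist":[0,0,7]},{"hand":5.6,"travel":[0,0,0],"twist":[0,0,7]},{"hand":5.6,"travel":[0,0,0],"twist":[0,0,7]}]'

```text
time: 2.7
position: [0.5242, -0.1691, 0.2363]
tool_rot: [0.474, 0.88, 0.0, -0.0]
ft_force: [-1.0, -0.6, 0.5]
grip_width: 0.056
grip_force: 0.0
```

Call:
move_arm --commands '[{"hand":5.6,"travel":[0,0,0],"twist":[0,0,7]},{"hand":5.6,"travel":[0,0,0],"twist":[0,0,7]},{"hand":5.6,"travel":[0,0,0],"twist":[0,0,7]},{"hand":5.6,"travel":[0,0,0],"twist":[0,0,7]},{"hand":5.6,"travel":[0,0,0],"twist":[0,0,7]}]'

```text
time: 3.12
position: [0.5242, -0.1689, 0.2364]
tool_rot: [0.717, 0.697, -0.0, -0.0]
ft_force: [0.0, -0.1, -0.4]
grip_width: 0.0559
grip_force: 0.0
```

```bash
python3 - <<'E'
from h import *
p,Rt=graspA()
go([p[0],p[1],.1],tool(yawA,0))
print(np.degrees(R.from_matrix(tool(yawA,0).T@Rt).as_rotvec()))
E
```

```text
t 3.12 pos [ 0.5242 -0.1689  0.2364] travel cm [-0.18  0.27 13.64] twist deg [-0.03 -0.01 -0.19] w 0.0559 F [ 0.  -0.1 -0.4] gf 0.0
[-5.9911855e-18 -1.5000000e+01  7.7389357e-17]
```

Call:
move_arm --commands '[{"hand":5.6,"travel":[-0.07,0.08,3.4],"twist":[0,0,0]},{"hand":5.6,"travel":[-0.07,0.08,3.4],"twist":[0,0,0]},{"hand":5.6,"travel":[-0.07,0.08,3.4],"twist":[0,0,0]},{"hand":5.6,"travel":[0,0.08,3.4],"twist":[0,0,0]},{"hand":5.6,"travel":[0,0,0],"twist":[0,0,0]}]'

```text
time: 3.53
position: [0.5234, -0.1691, 0.0945]
tool_rot: [0.715, 0.699, -0.002, -0.006]
ft_force: [-1.1, 0.5, -0.4]
grip_width: 0.0558
grip_force: 0.0
```

Call:
move_arm --commands '[{"hand":5.6,"travel":[0,0,0],"twist":[0,-5,0]},{"hand":5.6,"travel":[0,0,0],"twist":[0,-5,0]},{"hand":5.6,"travel":[0,0,0],"twist":[0,-5,0]},{"hand":5.6,"travel":[0,0,0],"twist":[0,0,0]},{"hand":5.6,"travel":[0,0,0],"twist":[0,0,0]}]'

```text
time: 3.95
position: [0.528, -0.1702, 0.1017]
tool_rot: [0.708, 0.694, -0.093, 0.091]
ft_force: [0.3, -0.4, -0.0]
grip_width: 0.056
grip_force: 0.0
```

```bash
python3 - <<'E'
from h import *
p,Rt=graspA()
go(p,Rt)
c=robot.camera("side");f=c["frame"][120:290,180:400,::-1]
cv2.imwrite("pics/s1.png",cv2.resize(f,None,fx=3,fy=3,interpolation=cv2.INTER_CUBIC))
E
```

```text
t 3.95 pos [ 0.528  -0.1702  0.1017] travel cm [ 2.07 -0.13  7.99] twist deg [ 0.11 -0.06  0.28] w 0.056 F [ 0.3 -0.4 -0. ] gf 0.0
```

View pics/s1.png

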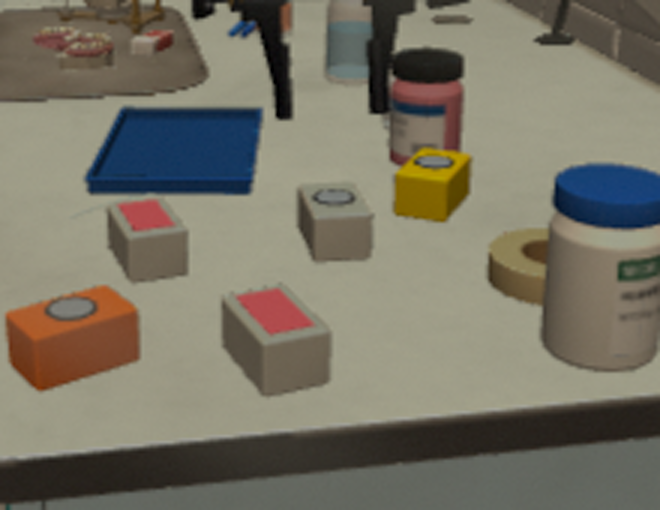

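The fingers (tips at crop (283,112) and (380,112)) straddle the block's width (300–370). I'll descend and grip.

Call:
move_arm --commands '[{"hand":5.6,"travel":[0.41,0,1.6],"twist":[0,0,0]},{"hand":5.6,"travel":[0.41,0,1.6],"twist":[0,0,0]},{"hand":5.6,"travel":[0.41,0,1.6],"twist":[0,0,0]},{"hand":5.6,"travel":[0.41,0,1.6],"twist":[0,0,0]},{"hand":5.6,"travel":[0.41,0,1.5],"twist":[0,0,0]}]' --force 25

```text
time: 4.42
position: [0.5283, -0.1736, 0.0191]
tool_rot: [0.71, 0.692, -0.093, 0.092]
ft_force: [0.1, -0.5, 0.2]
grip_width: 0.0558
grip_force: 0.0
```

Call:
move_arm --commands '[{"hand":5.6,"travel":[0,0,0],"twist":[0,0,0]},{"hand":3,"travel":[0,0,0],"twist":[0,0,0]},{"hand":3,"travel":[0,0,0],"twist":[0,0,0]},{"hand":3,"travel":[0,0,0],"twist":[0,0,0]},{"hand":3,"travel":[0,0,0],"twist":[0,0,0]}]'

```text
time: 4.83
position: [0.5282, -0.1724, 0.0202]
tool_rot: [0.709, 0.693, -0.093, 0.092]
ft_force: [-1.4, -0.5, 0.4]
grip_width: 0.0396
grip_force: 24.9
```

```bash
python3 - <<'E'
from h import *
p,Rt=graspA()
go(p,Rt)
go(p+[0,0,.13],Rt)
E
```

```text
t 4.83 pos [ 0.5282 -0.1724  0.0202] travel cm [ 0.18 -0.14  0.06] twist deg [0.14 0.05 0.11] w 0.0396 F [-1.4 -0.5  0.4] gf 24.87290068762377
t 4.83 pos [ 0.5282 -0.1724  0.0202] travel cm [ -3.19  -0.12 -12.5 ] twist deg [0.14 0.05 0.11] w 0.0396 F [-1.4 -0.5  0.4] gf 24.87290068762377
```

Call:
move_arm --commands '[{"hand":3,"travel":[-0.6,0,-2.5],"twist":[0,0,0]},{"hand":3,"travel":[-0.6,0,-2.5],"twist":[0,0,0]},{"hand":3,"travel":[-0.6,0,-2.5],"twist":[0,0,0]},{"hand":3,"travel":[-0.6,0,-2.5],"twist":[0,0,0]},{"hand":3,"travel":[-0.6,0,-2.5],"twist":[0,0,0]}]'

```text
time: 5.25
position: [0.5272, -0.168, 0.149]
tool_rot: [0.709, 0.693, -0.093, 0.091]
ft_force: [1.1, 0.1, -2.0]
grip_width: 0.0399
grip_force: 24.9
```

```bash
python3 - <<'E'
from h import *
o=robot.get_obs();print(o["q"].round(3) if hasattr(o["q"],"round") else o["q"])
p,Rt=graspA()
for h in (79,):
  go([.45,-.03,.2],tool(h,0))
E
```

```text
[-0.382  0.55   1.745 -0.349  0.784 -0.12 ]
t 5.25 pos [ 0.5272 -0.168   0.149 ] travel cm [11.85 -8.01 -8.44] twist deg [ 1.27 14.92  9.7 ] w 0.0399 F [ 1.1  0.1 -2. ] gf 24.869883272331208
```

Call:
move_arm --commands '[{"hand":3,"travel":[0,0,0],"twist":[0,5,0]},{"hand":3,"travel":[0,0,0],"twist":[0,5,0]},{"hand":3,"travel":[0,0,0],"twist":[0,5,0]},{"hand":3,"travel":[0,0,0],"twist":[0,0,4.8]},{"hand":3,"travel":[0,0,0],"twist":[0,0,4.8]}]'

```text
time: 5.67
position: [0.5276, -0.1697, 0.1482]
tool_rot: [0.773, 0.635, 0.001, 0.0]
ft_force: [-0.6, -0.3, -1.5]
grip_width: 0.0399
grip_force: 24.9
```

```bash
python3 - <<'E'
from h import *
go([.451,.05,.2],tool(79,0))
E
```

```text
t 5.67 pos [ 0.5276 -0.1697  0.1482] travel cm [ 20.06 -11.77  -5.19] twist deg [ 0.08 -0.01 -0.18] w 0.0399 F [-0.6 -0.3 -1.5] gf 24.862206217367202
```

Call:
move_arm --commands '[{"hand":3,"travel":[2.5,-1.47,-0.65],"twist":[0,0,0]},{"hand":3,"travel":[2.5,-1.47,-0.65],"twist":[0,0,0]},{"hand":3,"travel":[2.5,-1.47,-0.65],"twist":[0,0,0]},{"hand":3,"travel":[2.5,-1.47,-0.65],"twist":[0,0,0]},{"hand":3,"travel":[2.5,-1.47,-0.65],"twist":[0,0,0]}]'

```text
time: 6.08
position: [0.4779, -0.0305, 0.1806]
tool_rot: [0.771, 0.637, 0.0, -0.0]
ft_force: [0.6, 0.0, -1.4]
grip_width: 0.0398
grip_force: 24.9
```

Call:
move_arm --commands '[{"hand":3,"travel":[2.5,-1.47,-0.65],"twist":[0,0,0]},{"hand":3,"travel":[2.5,-1.47,-0.65],"twist":[0,0,0]},{"hand":3,"travel":[2.5,-1.47,-0.65],"twist":[0,0,0]},{"hand":3,"travel":[0,0,0],"twist":[0,5,0]},{"hand":3,"travel":[0,0,0],"twist":[0,5,0]}]'

```text
time: 6.5
position: [0.4488, 0.0546, 0.2008]
tool_rot: [0.764, 0.638, 0.069, -0.056]
ft_force: [-0.4, -0.2, -1.7]
grip_width: 0.0399
grip_force: 24.9
```

Call:
move_arm --commands '[{"hand":3,"travel":[0,0,0],"twist":[0,5,0]},{"hand":3,"travel":[0,0,0],"twist":[0,5,0]},{"hand":3,"travel":[0,0,0],"twist":[0,5,0]},{"hand":3,"travel":[0,0,0],"twist":[0,5,0]},{"hand":3,"travel":[0,0,0],"twist":[0,5,0]}]'

```text
time: 6.92
position: [0.4501, 0.0499, 0.2004]
tool_rot: [0.734, 0.608, 0.234, -0.191]
ft_force: [-0.1, 0.4, -2.0]
grip_width: 0.0402
grip_force: 24.9
```

Call:
move_arm --commands '[{"hand":3,"travel":[0,0,0],"twist":[0,5,0]},{"hand":3,"travel":[0,0,0],"twist":[0,5,0]},{"hand":3,"travel":[0,0,0],"twist":[0,5,0]},{"hand":3,"travel":[0,0,0],"twist":[0,5,0]},{"hand":3,"travel":[0,0,0],"twist":[0,5,0]}]'

```text
time: 7.33
position: [0.4503, 0.0492, 0.1998]
tool_rot: [0.667, 0.552, 0.387, -0.318]
ft_force: [0.3, -0.1, -3.1]
grip_width: 0.04
grip_force: 24.9
```

```bash
python3 - <<'E'
from h import *
go([.451,.05,.06],tool(79,75)); print(np.round(robot.get_obs()["q"],2))
E
```

```text
t 7.33 pos [0.4503 0.0492 0.1998] travel cm [-12.08   0.     7.05] twist deg [-0.02 14.91  0.24] w 0.04 F [ 0.3 -0.1 -3.1] gf 24.870499873068184
[-0.71  0.64  2.01  0.89  1.33 -1.14]
```

Call:
move_arm --commands '[{"hand":3,"travel":[0,0,0],"twist":[0,5,0]},{"hand":3,"travel":[0,0,0],"twist":[0,5,0]},{"hand":3,"travel":[0,0,0],"twist":[0,5,0]},{"hand":3,"travel":[0,0,0],"twist":[0,0,0]},{"hand":3,"travel":[0,0,0],"twist":[0,0,0]}]'

```text
time: 7.75
position: [0.45, 0.0495, 0.1986]
tool_rot: [0.612, 0.505, 0.469, -0.387]
ft_force: [0.1, -0.6, -1.0]
grip_width: 0.04
grip_force: 24.9
```

```bash
python3 - <<'E'
from h import *
go([.451,.05,.055],tool(79,75)); print(np.round(robot.get_obs()["q"],2))
c=robot.camera("side");f=c["frame"][20:290,130:400,::-1]
cv2.imwrite("pics/s2.png",cv2.resize(f,None,fx=2.2,fy=2.2,interpolation=cv2.INTER_CUBIC))
E
```

```text
t 7.75 pos [0.45   0.0495 0.1986] travel cm [-13.85   0.1    3.81] twist deg [-0.11  0.11 -0.01] w 0.04 F [ 0.1 -0.6 -1. ] gf 24.868308501318097
[-0.76  0.8   2.01  0.95  1.5  -1.29]
```

View pics/s2.png

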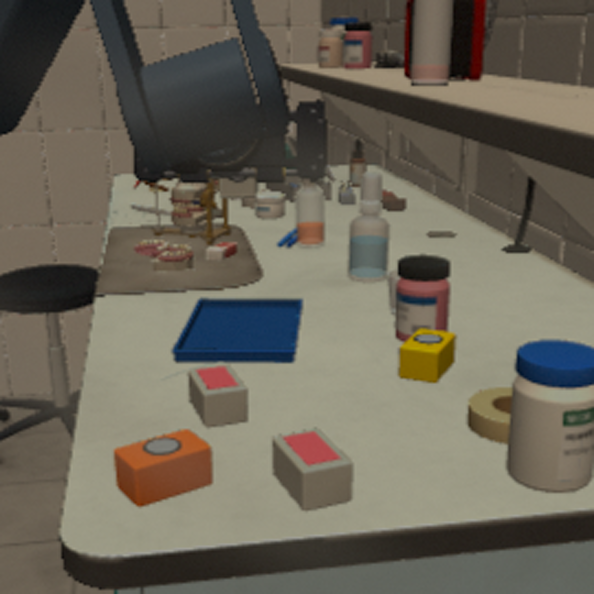

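The tool is level-ish over the tray with the wrist box's lower edge at crop (230,180), and the block is hidden behind it. Before descending I'll check clearance over block_b and the tray.

```bash
python3 - <<'E'
from h import *
c=robot.camera("side");T=np.array(c["extrinsics"]);f=192/np.tan(np.radians(c["fov_y"]/2))
for u,v in ((140,178),(230,180),(320,175)):
  d=T[:3,:3]@[(u/2.2+130-c["cx"])/f,(v/2.2+20-c["cy"])/f,1]
  for y in(-.05,-.12,-.18,-.25): print((u,v),(T[:3,3]+d*(y-T[1,3])/d[1]).round(3))
c=robot.camera("top");cv2.imwrite("pics/t2.png",cv2.resize(c["frame"][110:290,120:360,::-1],None,fx=3,fy=3,interpolation=cv2.INTER_CUBIC))
E
```

```text
(140, 178) [ 0.341 -0.05   0.192]
(140, 178) [ 0.342 -0.12   0.203]
(140, 178) [ 0.343 -0.18   0.212]
(140, 178) [ 0.343 -0.25   0.223]
(230, 180) [ 0.429 -0.05   0.187]
(230, 180) [ 0.423 -0.12   0.198]
(230, 180) [ 0.417 -0.18   0.207]
(230, 180) [ 0.411 -0.25   0.218]
(320, 175) [ 0.52  -0.05   0.188]
(320, 175) [ 0.507 -0.12   0.199]
(320, 175) [ 0.495 -0.18   0.208]
(320, 175) [ 0.481 -0.25   0.219]
```

View pics/t2.png

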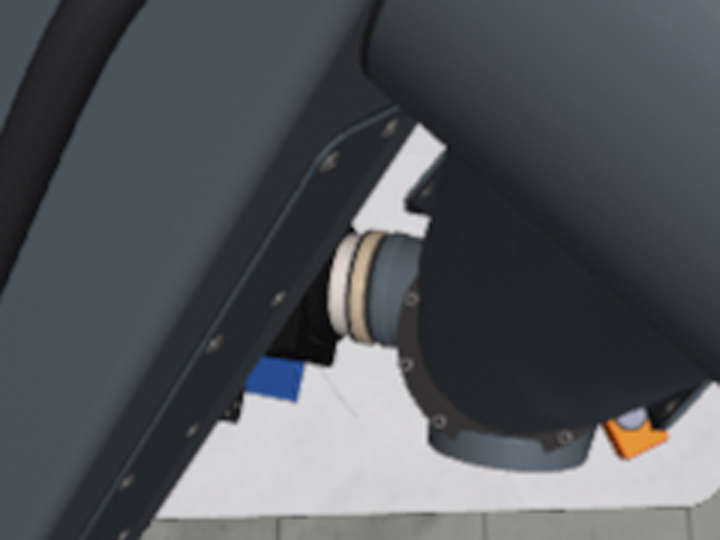

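The wrist's lower edge is about 0.21 m up at block_b's y, so after the 145 mm descent it clears the blocks by 30 mm or more. I'll descend.

Call:
move_arm --commands '[{"hand":3,"travel":[-1.3,0,0.36],"twist":[0,0,0]},{"hand":3,"travel":[-1.3,0,0.36],"twist":[0,0,0]},{"hand":3,"travel":[-1.3,0,0.36],"twist":[0,0,0]},{"hand":3,"travel":[-1.3,0,0.36],"twist":[0,0,0]},{"hand":3,"travel":[-1.3,0,0.36],"twist":[0,0,0]}]'

```text
time: 8.32
position: [0.4502, 0.0508, 0.1323]
tool_rot: [0.611, 0.507, 0.469, -0.386]
ft_force: [-0.3, -0.3, -2.0]
grip_width: 0.0401
grip_force: 24.9
```

Call:
move_arm --commands '[{"hand":3,"travel":[-1.3,0,0.36],"twist":[0,0,0]},{"hand":3,"travel":[-1.3,0,0.36],"twist":[0,0,0]},{"hand":3,"travel":[-1.3,0,0.36],"twist":[0,0,0]},{"hand":3,"travel":[-1.3,0,0.36],"twist":[0,0,0]},{"hand":3,"travel":[0,0,0],"twist":[0,0,0]}]'

```text
time: 8.73
position: [0.4505, 0.0509, 0.0769]
tool_rot: [0.612, 0.507, 0.468, -0.387]
ft_force: [0.1, 0.6, -2.3]
grip_width: 0.0397
grip_force: 24.9
```

```bash
python3 - <<'E'
from h import *
go([.451,.0495,.05],tool(79,75)); print(np.round(robot.get_obs()["q"],2))
E
```

```text
t 8.73 pos [0.4505 0.0509 0.0769] travel cm [-2.63  0.07  0.58] twist deg [-0.17  0.19  0.11] w 0.0397 F [ 0.1  0.6 -2.3] gf 24.867990436032414
[-0.76  1.07  1.97  0.98  1.36 -1.48]
```

Call:
move_arm --commands '[{"hand":3,"travel":[-0.6,0,0.15],"twist":[0,0,0]},{"hand":3,"travel":[-0.6,0,0.15],"twist":[0,0,0]},{"hand":3,"travel":[-0.6,0,0.15],"twist":[0,0,0]},{"hand":3,"travel":[-0.4,0,0.1],"twist":[0,0,0]},{"hand":3,"travel":[0,0,0],"twist":[0,0,0]}]'

```text
time: 9.15
position: [0.4499, 0.0506, 0.0548]
tool_rot: [0.612, 0.506, 0.469, -0.388]
ft_force: [-0.4, 0.6, -0.5]
grip_width: 0.04
grip_force: 24.9
```

Call:
move_arm --commands '[{"hand":3,"travel":[-0.15,0,0.04],"twist":[0,0,0]},{"hand":3,"travel":[0,0,0],"twist":[0,0,0]}]'

```text
time: 9.32
position: [0.4498, 0.0507, 0.0538]
tool_rot: [0.612, 0.505, 0.469, -0.388]
ft_force: [0.2, -0.2, -1.3]
grip_width: 0.0396
grip_force: 24.9
```

Call:
move_arm --commands '[{"hand":3,"travel":[-0.15,0,0.04],"twist":[0,0,0]},{"hand":3,"travel":[0,0,0],"twist":[0,0,0]}]'

```text
time: 9.48
position: [0.4498, 0.0507, 0.0522]
tool_rot: [0.612, 0.505, 0.469, -0.388]
ft_force: [0.7, -0.3, -2.1]
grip_width: 0.0398
grip_force: 24.9
```

Expected contact is at about z≈0.048.

Call:
move_arm --commands '[{"hand":3,"travel":[-0.15,0,0.04],"twist":[0,0,0]},{"hand":3,"travel":[0,0,0],"twist":[0,0,0]}]'

```text
time: 9.65
position: [0.4498, 0.0507, 0.0506]
tool_rot: [0.612, 0.505, 0.469, -0.388]
ft_force: [0.5, 0.4, -0.9]
grip_width: 0.0398
grip_force: 24.9
```

Call:
move_arm --commands '[{"hand":3,"travel":[-0.1,0,0.03],"twist":[0,0,0]},{"hand":3,"travel":[0,0,0],"twist":[0,0,0]}]'

```text
time: 9.82
position: [0.4498, 0.0508, 0.0503]
tool_rot: [0.611, 0.505, 0.47, -0.388]
ft_force: [0.6, -0.7, 1.9]
grip_width: 0.0402
grip_force: 24.8
```

Call:
move_arm --commands '[{"hand":3,"travel":[-0.1,0,0.03],"twist":[0,0,0]},{"hand":3,"travel":[0,0,0],"twist":[0,0,0]}]'

```text
time: 9.98
position: [0.4497, 0.051, 0.0501]
tool_rot: [0.611, 0.505, 0.47, -0.389]
ft_force: [-0.9, -2.3, 5.2]
grip_width: 0.04
grip_force: 24.9
```

Contact (Fz rose to 5 N). I'll open and back out along the tool axis.

Call:
move_arm --commands '[{"hand":4.3,"travel":[0,0,0],"twist":[0,0,0]},{"hand":4.6,"travel":[0,0,0],"twist":[0,0,0]},{"hand":5.5,"travel":[0,0,0],"twist":[0,0,0]},{"hand":6,"travel":[0,0,0],"twist":[0,0,0]},{"hand":6,"travel":[0,0,0],"twist":[0,0,0]}]'

```text
time: 10.4
position: [0.4498, 0.0508, 0.0485]
tool_rot: [0.612, 0.506, 0.469, -0.388]
ft_force: [-0.1, -0.1, 0.9]
grip_width: 0.057
grip_force: 0.0
```

Call:
move_arm --commands '[{"hand":6,"travel":[0,0,-1],"twist":[0,0,0]},{"hand":6,"travel":[0,0,-1.5],"twist":[0,0,0]},{"hand":6,"travel":[0,0,-1.5],"twist":[0,0,0]},{"hand":6,"travel":[0,0,-1.5],"twist":[0,0,0]},{"hand":6,"travel":[0,0,-1.5],"twist":[0,0,0]}]'

```text
time: 10.82
position: [0.4368, -0.0169, 0.0669]
tool_rot: [0.612, 0.505, 0.469, -0.388]
ft_force: [-0.1, 0.5, -0.1]
grip_width: 0.0597
grip_force: 0.0
```

```bash
python3 - <<'E'
from h import *
go([.451,.05,.2],tool(79,75)); print(np.round(robot.get_obs()["q"],2))
w=robot.camera("wrist");cv2.imwrite("pics/w.png",w["frame"][:,:,::-1])
c=robot.camera("side");f=c["frame"][100:290,130:400,::-1]
cv2.imwrite("pics/s3.png",np.vstack([cv2.resize(f,(512,360)),cv2.resize(w["frame"][:,:,::-1],(320,240)) if 0 else cv2.copyMakeBorder(cv2.resize(w["frame"][:,:,::-1],(320,240)),0,0,0,192,0)]))
E
```

```text
t 10.82 pos [ 0.4368 -0.0169  0.0669] travel cm [14.62  0.13  3.16] twist deg [-0.14  0.02  0.03] w 0.0597 F [-0.1  0.5 -0.1] gf 0.0
[-0.88  1.09  1.89  0.85  1.41 -1.45]
```

View pics/s3.png

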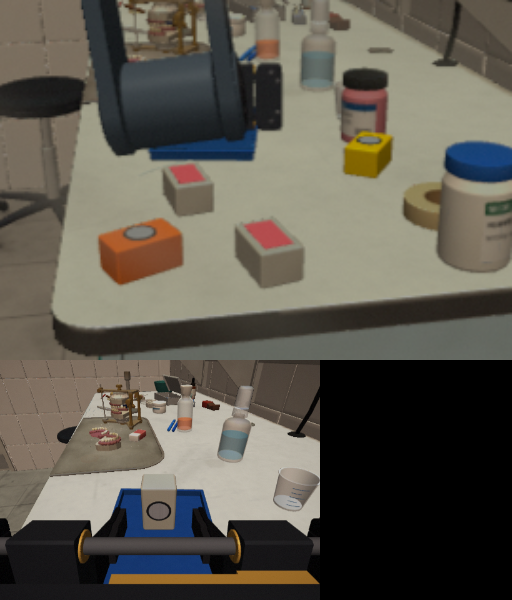

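The wrist view shows the block standing on end in the tray, its disc facing the gripper at (158,510) in the composite picture. I'll rise, point the tool down and go round to the far side.

Call:
move_arm --commands '[{"hand":6,"travel":[2.9,0,-0.8],"twist":[0,0,0]},{"hand":6,"travel":[2.9,0,-0.8],"twist":[0,0,0]},{"hand":6,"travel":[2.9,0,-0.8],"twist":[0,0,0]},{"hand":6,"travel":[2.9,0,-0.8],"twist":[0,0,0]},{"hand":6,"travel":[2.9,0,-0.8],"twist":[0,0,0]}]'

```text
time: 11.33
position: [0.4364, -0.0159, 0.2185]
tool_rot: [0.611, 0.505, 0.469, -0.389]
ft_force: [0.6, -0.6, 0.9]
grip_width: 0.06
grip_force: 0.0
```

Call:
move_arm --commands '[{"hand":0,"travel":[0,0,0],"twist":[0,-5,0]},{"hand":0,"travel":[0,0,0],"twist":[0,-5,0]},{"hand":0,"travel":[0,0,0],"twist":[0,-5,0]},{"hand":0,"travel":[0,0,0],"twist":[0,-5,0]},{"hand":0,"travel":[0,0,0],"twist":[0,-5,0]}]'

```text
time: 11.75
position: [0.4365, -0.0163, 0.2173]
tool_rot: [0.699, 0.578, 0.324, -0.268]
ft_force: [-0.2, 0.8, 0.0]
grip_width: 0.0346
grip_force: 0.0
```

Call:
move_arm --commands '[{"hand":0,"travel":[0,0,0],"twist":[0,-5,0]},{"hand":0,"travel":[0,0,0],"twist":[0,-5,0]},{"hand":0,"travel":[0,0,0],"twist":[0,-5,0]},{"hand":0,"travel":[0,0,0],"twist":[0,-5,0]},{"hand":0,"travel":[0,0,0],"twist":[0,-5,0]}]'

```text
time: 12.17
position: [0.4362, -0.0161, 0.2173]
tool_rot: [0.753, 0.622, 0.165, -0.137]
ft_force: [-0.4, 0.7, -0.1]
grip_width: 0.0038
grip_force: 0.0
```

Call:
move_arm --commands '[{"hand":0,"travel":[0,0,0],"twist":[0,-5,0]},{"hand":0,"travel":[0,0,0],"twist":[0,-5,0]},{"hand":0,"travel":[0,0,0],"twist":[0,-5,0]},{"hand":0,"travel":[0,0,0],"twist":[0,-5,0]},{"hand":0,"travel":[0,0,0],"twist":[0,-5,0]}]'

```text
time: 12.58
position: [0.436, -0.0161, 0.2173]
tool_rot: [0.771, 0.637, -0.002, 0.001]
ft_force: [0.6, -0.2, 0.1]
grip_width: 0.0002
grip_force: 0.0
```

```bash
python3 - <<'E'
from h import *
go([.460,.106,.06],tool(79,0))
E
```

```text
t 12.58 pos [ 0.436  -0.0161  0.2173] travel cm [12.5   0.07 15.68] twist deg [-0.01  0.22  0.19] w 0.0002 F [ 0.6 -0.2  0.1] gf 0.0
```

Call:
move_arm --commands '[{"hand":0,"travel":[2.5,0,0],"twist":[0,0,0]},{"hand":0,"travel":[2.5,0,0],"twist":[0,0,0]},{"hand":0,"travel":[2.5,0,0],"twist":[0,0,0]},{"hand":0,"travel":[2.5,0,0],"twist":[0,0,0]},{"hand":0,"travel":[2.5,0,0],"twist":[0,0,0]}]'

```text
time: 13.0
position: [0.459, 0.1078, 0.2166]
tool_rot: [0.77, 0.637, -0.001, -0.001]
ft_force: [0.6, -0.8, -0.8]
grip_width: 0.0005
grip_force: 0.0
```

Call:
move_arm --commands '[{"hand":0,"travel":[0,0,0],"twist":[0,0,0]},{"hand":0,"travel":[0,0,3.9],"twist":[0,0,0]},{"hand":0,"travel":[0,0,3.9],"twist":[0,0,0]},{"hand":0,"travel":[0,0,3.9],"twist":[0,0,0]},{"hand":0,"travel":[0,0,3.9],"twist":[0,0,0]}]'

```text
time: 13.42
position: [0.4596, 0.1059, 0.0599]
tool_rot: [0.77, 0.637, 0.0, 0.0]
ft_force: [0.9, 1.2, 0.1]
grip_width: 0.0007
grip_force: 0.0
```

Call:
move_arm --commands '[{"hand":0,"travel":[0,0,0],"twist":[0,0,0]},{"hand":0,"travel":[0,0,0],"twist":[0,0,0]},{"hand":0,"travel":[-0.8,0,0],"twist":[0,0,0]},{"hand":0,"travel":[-0.8,0,0],"twist":[0,0,0]},{"hand":0,"travel":[-0.8,0,0],"twist":[0,0,0]}]'

```text
time: 13.83
position: [0.4574, 0.0816, 0.0641]
tool_rot: [0.771, 0.637, 0.002, 0.002]
ft_force: [0.0, -0.6, 0.4]
grip_width: 0.0008
grip_force: 0.0
```

Call:
move_arm --commands '[{"hand":0,"travel":[-0.6,0,0],"twist":[0,0,0]},{"hand":0,"travel":[-0.6,0,0],"twist":[0,0,0]},{"hand":0,"travel":[-0.6,0,0],"twist":[0,0,0]},{"hand":0,"travel":[-0.6,0,0],"twist":[0,0,0]},{"hand":0,"travel":[-0.6,0,0],"twist":[0,0,0]}]'

```text
time: 14.25
position: [0.4502, 0.0523, 0.0615]
tool_rot: [0.771, 0.637, 0.0, 0.0]
ft_force: [0.4, 0.2, 0.3]
grip_width: 0.0005
grip_force: 0.0
```

Call:
move_arm --commands '[{"hand":0,"travel":[-0.5,0,0],"twist":[0,0,0]},{"hand":0,"travel":[-0.5,0,0],"twist":[0,0,0]},{"hand":0,"travel":[0,0,0],"twist":[0,0,0]},{"hand":0,"travel":[0,0,0],"twist":[0,0,0]},{"hand":0,"travel":[0,0,0],"twist":[0,0,0]}]'

```text
time: 14.67
position: [0.4483, 0.0432, 0.061]
tool_rot: [0.771, 0.637, -0.0, -0.0]
ft_force: [-0.2, 0.0, -1.0]
grip_width: 0.0006
grip_force: 0.0
```

```bash
python3 - <<'E'
from h import *
w=robot.camera("wrist")["frame"][:,:,::-1];c=robot.camera("side")["frame"][100:290,130:400,::-1]
cv2.imwrite("pics/s4.png",np.vstack([cv2.resize(c,(400,281)),cv2.resize(w,(400,300))]))
E
```

```text
(no output)
```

View pics/s4.png

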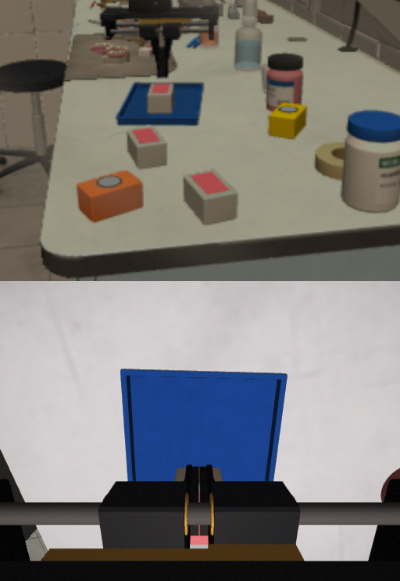

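The block now lies pink pad up in the tray, at side-view crop (160,95), and blocks b and c look unmoved. I'll lift clear and check once more.

Call:
move_arm --commands '[{"hand":0,"travel":[0,0,-3],"twist":[0,0,0]},{"hand":0,"travel":[0,0,-3],"twist":[0,0,0]},{"hand":0,"travel":[2.5,0,-3],"twist":[0,0,0]},{"hand":0,"travel":[3,0,-3],"twist":[0,0,0]},{"hand":0,"travel":[3,0,-2],"twist":[0,0,0]}]'

```text
time: 15.18
position: [0.4651, 0.1271, 0.2033]
tool_rot: [0.771, 0.637, 0.001, 0.001]
ft_force: [-0.0, 0.0, -0.9]
grip_width: 0.0002
grip_force: 0.0
```

Call:
move_arm --commands '[{"hand":0,"travel":[3,0,0],"twist":[0,0,0]},{"hand":0,"travel":[3,0,0],"twist":[0,0,0]},{"hand":0,"travel":[3,0,0],"twist":[0,0,0]},{"hand":0,"travel":[0,0,0],"twist":[0,0,0]},{"hand":0,"travel":[0,0,0],"twist":[0,0,0]}]'

```text
time: 15.6
position: [0.4808, 0.2161, 0.2005]
tool_rot: [0.77, 0.639, -0.0, 0.0]
ft_force: [-0.0, -0.2, -0.8]
grip_width: 0.0004
grip_force: 0.0
```

```bash
python3 - <<'E'
from h import *
c=robot.camera("side")["frame"][130:250,170:330,::-1];t=robot.camera("top")["frame"][160:270,130:360,::-1]
cv2.imwrite("pics/s5.png",np.vstack([cv2.resize(c,(400,300),interpolation=2),cv2.resize(t,(400,191))]))
E
```

```text
(no output)
```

View pics/s5.png

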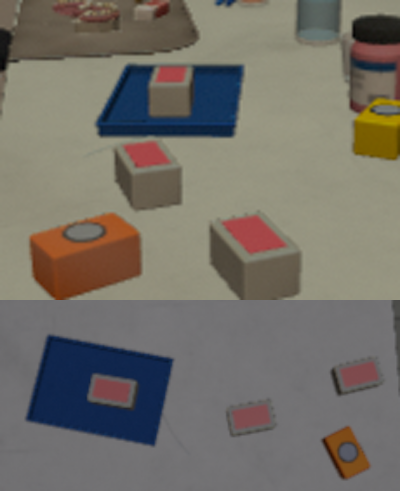

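The block lies flat in the middle of the tray, pink pad up (top-view crop (112,391)). The other blocks look unmoved and the arm is clear.

```bash
python3 -c "
from rig import robot
print(robot.hand_in())"
```

```text
the job is handed in; nothing more can be done
None
```

Block_a was turned over and lies flat in the blue tray, pink pad up; blocks b and c look unmoved in the final pictures, and the job was handed in after about 16 s of robot time (no verdict was returned).

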